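Lock a fresh filter cartridge into the air unit

ROBOT

A 6-joint arm with a two-finger parallel gripper is mounted at the origin on the work surface. World frame = base frame: x ahead of the robot, y to its left, z up, the work surface at z = 0. Lengths are in m, angles in degrees, forces in N, time in s.
With the tool pointing down it reaches from about 0.4 to 0.825 m from the base axis. Payload 7 kg.
Tool frame: the origin (TCP) lies midway between the tips of the shut fingers; the grasp point (between the pads) lies 19 mm behind it; z points along the fingers, y is the direction in which the jaws open and shut (so a half turn about z gives the same grasp; the last joint's range is limited). The gripper opens to 88 mm and grips with 3 to 60 N. Pads are 19 mm wide; open, the fingers measure 130 mm over their backs; the gripper's body (78 mm by 193 mm) begins 47 mm behind the grasp point.
Start: joints at [-58.149, 20.546, 0.682, 0, -70.136, -16.507], TCP at [0.179, -0.651, 0.227] pointing down, gripper open.
Joint ranges: [-176.03, 176.03], [-82.01, 121.73], [-58.28, 71.71], [-173.87, 95.51], [-174.79, -0.11], [-173.66, 173.66]. Speed limits (degrees/s): [136.94, 136.94, 172.46, 180, 180, 180].

INTERFACE

Orientations are given as [roll, pitch, yaw] about the fixed x, y, z axes, in that order (R = Rz(yaw) Ry(pitch) Rx(roll)).
In Python, from plant import ctrl gives the robot as it stands. The module is installed in compiled form; this text tells all that it offers.
- The arm moves only by the tool arm_command, never from a script. Its argument "targets" is a list that holds one entry, the list of rows, each a list of 7 numbers: the turn, a rotation vector about the world's x, y, z in rad, then the shift along the world's x, y, z in cm, then the opening, from 0 (shut) to 1 (fully open). A call has 1 to 8 rows; each row is the pose to reach, as a shift and turn from the pose commanded when the call began; what a row does not reach only later rows make up. A row lasts 1/12 s, in which the tool goes at most 41.7 mm and 7.16 degrees, less where a joint would pass 70% of its speed; a pose out of reach is approached as far as the arm can. A call with a gripper value outside its range is refused whole. The fingers move at their own pace and stop on an object; the grip force is fixed at half the most. Time passes only in rows, so rows that repeat a pose let the fingers close. It gives the time, the measured TCP pose, the force and the opening at its end, in the units of the state.
- ctrl.get_obs(): the state, without advancing time (a new reading comes with each control period).
- ctrl.snapshot(name): name is "scene" or "top" or "wrist"; returns the picture (384x512x3 uint8, blue, green, red); there is no depth.
- ctrl.camera_model(name): a dict with "K" (3x3 intrinsics, pixels), "distortion" ([k1, k2, p1, p2, k3] as OpenCV has them; the pictures are not rectified), "xyz" and "rotation" of the camera in the world. Camera axes: x right, y up, looking along -z (the intrinsics and any distortion apply to the point x, -y, -z); pixel columns grow to the right and rows downward; lengths in m; the calibration is good to about 2 mm. A picture is of the moment at which its call begins: read the wrist's pose just before it. camera_model takes no time and is no camera call; for the wrist camera it gives the pose at the moment of the call.
- ctrl.close_job(): hands the job in, once; it reports no verdict.
The state is a dict: "clock": time; "joint_pos": joint angles; "qvel": joint speeds; "tau": joint torques, N m; "tool_pos": TCP position; "orientation": TCP orientation; "force": force on the tool from outside, world axes, zero at the start; "moment": the same for the moment, N m; "opening": finger opening in m.
Only numpy, scipy, OpenCV 4.12 (cv2) and the standard library are available. Lean on these libraries where they do the work, as an engineer would, in place of code of your own. Each camera call takes 0.05 s, during which the arm holds its last target. There are 200 camera calls.

TASK

Take the new filter cartridge (blue cap) from the wooden rack and fit it in the port on top of the grey air filter unit: feel for the slots, push it in against the spring and turn it a quarter turn clockwise, then let go so that it is left locked in its notch. Never force it or let it tip over; leave the used cartridge and everything else on the bench where they are.

Things in the scene. Friction and masses are not known exactly. Their poses are not given: they have to be found in the camera images.
- cartridge: The new filter cartridge (white body, blue cap), about 0.3 kg, the same after half a turn. Origin: centre of its nose's lower end; z up its axis. Nose: cone of radius 13 to 20 mm from z=0 to 6; black neck of radius 20 up to z=30; round body of radius 34 from z=30 to 80; then the fin. It starts upright at any yaw, hanging by its body's underside in one of the rack's two holes.
- fin (a point): Middle of the new cartridge's straight grip fin, 98 mm above its origin; axes as the cartridge. The fin is 52 mm long along x (in line with the lugs), 14 thick along y and 36 high (18 above and below this point).
- lugs (a point): Point on the new cartridge's axis at the mid-height of its two bayonet lugs, 13 mm above its origin; axes as the cartridge. The lugs stand on its +x and -x sides, 8 mm high, 9 wide, reaching out to radius 27.
- used: The used cartridge (grey cap, brown body), same shape, in the other hole of the rack. It stays there. Origin as for the new one.
- rack: Fixed wooden rack, 100 x 200 x 45 high, with two through holes of 61 mm diameter at y=-50 and y=+50. Origin: centre of its underside on the table.
- housing: Fixed grey compressed-air filter unit, 130 x 130 x 60 mm high, gauge on its -x side out to 81 mm, hose stubs (red +y, blue -y) out to 95 mm. Origin: centre of its underside on the table, z up. The round port in its top is a separate aluminium collar, 84 mm across, rising about 8 mm above it.
- port (a point): Nominal centre of the collar's top face, 68 mm above the table; axes as the housing. The collar is centred here, but its true height is up to 4 mm more or less, and it is turned about the vertical up to 0.45 rad either way from the housing: none of the readings tells this, find it by feel or eye. All depths are from the true top face. Bore radius 22.5 mm.
- slots (a point): Nominal end of the nose, 9 mm below the collar's top, when the lugs rest on the hard 8 mm thick lip. They pass only at two entry slots on the collar's own +x and -x (yellow marks on top), with about 0.08 rad of play either way. Once through them, the nose's end meets the spring plate 15 mm below the top.
- track (a point): Nominal end of the nose, 25 mm below the collar's top, when the lugs have just passed under the lip and can turn clockwise seen from above (only that way). At 30 mm the cartridge's body lands hard on the collar: keep between. A hard stop ends the track 1.68 rad clockwise of the slots' centres.
- notch (a point): Nominal end of the nose, 22 mm below the collar's top, when locked: from 1.36 rad clockwise of the slots' centres to the stop at 1.68 rad (red marks on the collar in the middle, at 1.52 rad) the lip is 3 mm thinner, a notch into which the spring lifts the lugs once the push is eased. The body then stands 8 mm clear of the collar.
- plunger (a joint): How far the spring plate in the port is pushed in, m: 0 free, 0.007 with the cartridge locked, 0.010 to 0.015 while the lugs can turn. Its spring gives 6 N at first touch and 1 N more per mm (13 N locked, 16 to 21 N while turning), weight of the cartridge included.
- bearing: Bystander, leave alone: steel bearing ring, 48 mm across; origin at the centre of its underside.
- driver: Bystander, leave alone: orange screwdriver; origin at the centre of its underside (mid-length).
- spanner: Bystander, leave alone: steel spanner; origin at the centre of its underside (mid-length).
- mug: Bystander, leave alone: blue mug; origin at the centre of its underside.
- torch: Bystander, leave alone: black torch, 32 mm thick; origin at the centre of its underside (axis of the torch).
- bin: Bystander, leave alone: red parts bin; origin at the centre of its underside.
- block: Bystander, leave alone: small wooden block; origin at the centre of its underside.
Things that resemble listed ones, but are neither listed nor needed, are in the scene too. What is shaped like the cartridge but red or turquoise is not meant. Of the things that look like the housing, the largest one is meant.

How it is judged:
By the outcome, as a careful person would: the job done as asked, in the order asked, and still so for the second after the job is handed in, with the robot touching nothing.
It also fails if it takes over 72 s, if anything falls off the work surface, if the arm or the gripper's body presses on something with over 40 N, if the wrist force passes 120 N, or if a joint passes its speed limit or range.

## Working session

There is one attempt and no reset: what is moved stays moved. The work goes in short steps, Python scripts to look and compute and a tool call to move; the robot and the scene stay as the last step left them, time stands still between calls to the robot, and variables do not carry over. Pictures are saved under pics/ and viewed, about 8 in all and at most 12, crops included, and the job is handed in when it is done.

Besides the shell and the picture viewer there is one more tool, called after "Request:" as a command line: name --argument value ..., lists and objects as JSON in quotes. arm_command: Moves the arm, as the interface text tells. Its arguments: {"type":"object","properties":{"targets":{"type":"array","items":{"type":"array","items":{"type":"array","items":{"type":"number"}}}}},"required":["targets"]}

```bash
mkdir -p pics
cat > h.py <<'E'
import numpy as np, cv2
from plant import ctrl
def ray(cam,u,v):
    m=ctrl.camera_model(cam) if isinstance(cam,str) else cam
    p=cv2.undistortPoints(np.array([[[u,v]]],float),np.array(m["K"]),np.array(m["distortion"]))[0,0]
    R=rot(m); d=R@np.array([p[0],-p[1],-1.]); return np.array(m["xyz"]),d
def rot(m):
    r=np.array(m["rotation"],float)
    if r.shape==(3,3): return r
    from scipy.spatial.transform import Rotation as S
    return S.from_euler("xyz",r,degrees=True).as_matrix()
def at(cam,u,v,z):
    o,d=ray(cam,u,v); return o+d*(z-o[2])/d[2]
def proj(cam,P):
    m=ctrl.camera_model(cam) if isinstance(cam,str) else cam
    q=rot(m).T@(np.array(P)-np.array(m["xyz"])); 
    return cv2.projectPoints(np.array([[q[0],-q[1],-q[2]]]),np.zeros(3),np.zeros(3),np.array(m["K"]),np.array(m["distortion"]))[0].ravel()
E
python3 - <<'E'
from h import *
print(ctrl.get_obs())
a=ctrl.snapshot("top");b=ctrl.snapshot("scene")
cv2.imwrite("pics/top.png",a);cv2.imwrite("pics/scene.png",b)
cv2.imwrite("pics/top2.png",cv2.resize(a,(800,600),interpolation=cv2.INTER_CUBIC))
cv2.imwrite("pics/scene2.png",cv2.resize(b,(800,600),interpolation=cv2.INTER_CUBIC))
for c in("top","scene","wrist"):print(c,ctrl.camera_model(c))
E
```

```text
{'clock': 0.0, 'joint_pos': array([-5.81510883e+01,  2.05928842e+01,  6.33367793e-01, -1.87412224e-02,
       -7.01366644e+01, -1.65057811e+01]), 'qvel': array([ 0.04290229, -0.06113878, -0.03845835,  0.0249785 ,  0.00171363,
        0.05128449]), 'tau': array([-2.29553414e-03, -5.82726073e+01,  2.93044996e+01,  6.99730843e+00,
        6.79521851e-03, -1.35986215e-04]), 'tool_pos': array([ 0.17842468, -0.65047845,  0.2256076 ]), 'orientation': array([ 1.79902777e+02, -1.04368068e-02, -1.64663243e+02]), 'force': array([-0.0407589 ,  0.50973966, -0.08088642]), 'moment': array([-0.02705112,  0.06443584, -0.01496686]), 'opening': 0.08759188389471716}
top {'K': array([[440.99698074,   0.        , 252.90914241],
       [  0.        , 440.99698074, 181.89493442],
       [  0.        ,   0.        ,   1.        ]]), 'distortion': array([0.01070466, 0.        , 0.        , 0.        , 0.        ]), 'xyz': array([ 0.43051852, -0.01316819,  1.33621341]), 'rotation': array([  3.80162197,  -0.10569533, -89.60717231])}
scene {'K': array([[347.26360127,   0.        , 249.82420749],
       [  0.        , 347.26360127, 190.17653307],
       [  0.        ,   0.        ,   1.        ]]), 'distortion': array([-0.06514139,  0.        ,  0.        ,  0.        ,  0.        ]), 'xyz': array([1.25056501, 0.06656323, 0.77179661]), 'rotation': array([48.70727921, -0.10869952, 96.06335906])}
wrist {'K': array([[327.02997387,   0.        , 252.6537349 ],
       [  0.        , 327.02997387, 190.62436939],
       [  0.        ,   0.        ,   1.        ]]), 'distortion': array([-0.05484268,  0.        ,  0.        ,  0.        ,  0.        ]), 'xyz': array([ 0.09745483, -0.67296877,  0.3839535 ]), 'rotation': array([-1.79350146e+01, -9.25700527e-02,  1.05314807e+02])}
```

View pics/top2.png

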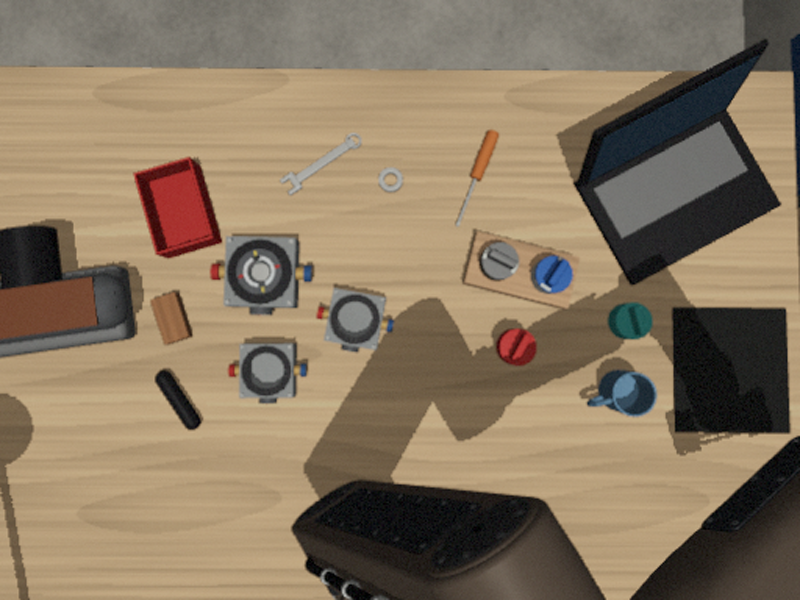

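View pics/scene2.png

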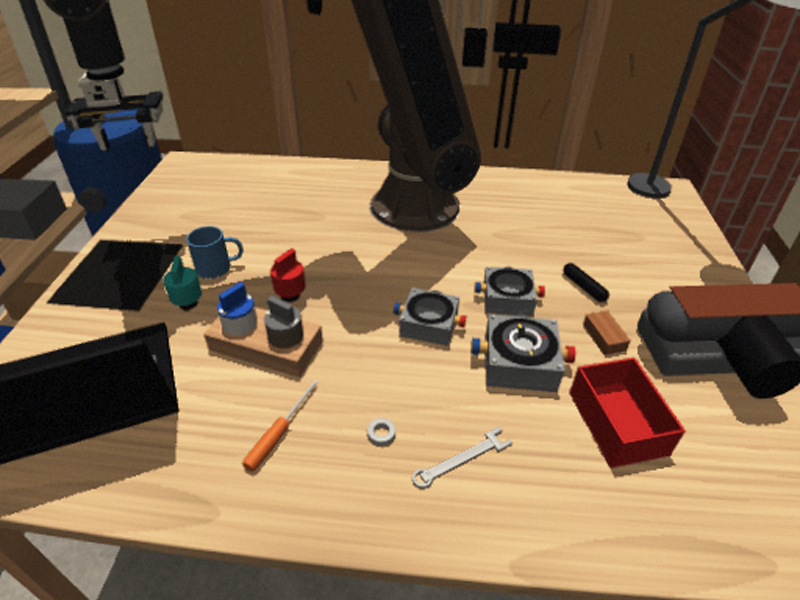

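The top view shows the blue cartridge at about (553,273) and the used one at (499,260). The large housing is at (261,271), all on the 800 px scale. I'll enlarge both areas.

Run:
```python
from h import *
a=cv2.imread("pics/top.png");
# crops 64x64 px
c1=a[140:204,130:204]; c2=a[140:204,290:380]
f=lambda c:cv2.resize(c,None,fx=6,fy=6,interpolation=cv2.INTER_CUBIC)[:, :400]
k=np.hstack([cv2.resize(a[146:202,136:200],(400,350),interpolation=cv2.INTER_CUBIC),cv2.resize(a[146:202,312:376],(400,350),interpolation=cv2.INTER_CUBIC)])
cv2.imwrite("pics/crop.png",k)
for n,(u,v,z) in dict(cart=(553,273,.131),used=(499,260,.131),house=(261,271,.068)).items(): print(n,at("top",u*.64,v*.64,z))
```

```text
cart [ 0.53226232 -0.2916262   0.131     ]
used [ 0.55452273 -0.19698224  0.131     ]
house [0.53750917 0.23284332 0.068     ]
```

View pics/crop.png

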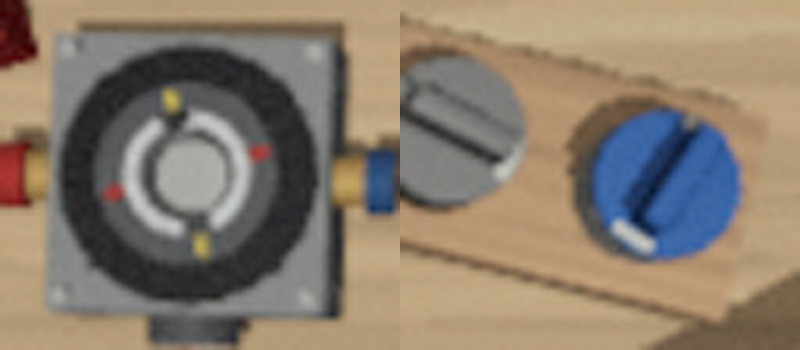

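The collar's yellow marks are at crop (171,100) and (202,246), the red ones at (260,153) and (113,193). The blue fin runs from (637,230) to (692,120), with the cap centred near (667,185).

Run:
```python
from h import *
L=lambda u,v,z:at("top",136+u/6.25,146+v/6.25,z)
R=lambda u,v,z:at("top",312+(u-400)/6.25,146+v/6.25,z)
y1,y2,r1,r2=L(171,100,.068),L(202,246,.068),L(260,153,.068),L(113,193,.068)
print((y1+y2)/2,(r1+r2)/2,np.degrees(np.arctan2(*(y1-y2)[1::-1])),np.degrees(np.arctan2(*(r1-r2)[1::-1])))
print(R(667,185,.095)); a,b=R(692,120,.131),R(640,225,.131); print((a+b)/2,np.degrees(np.arctan2(*(a-b)[1::-1])))
```

```text
[0.53684802 0.23629707 0.068     ] [0.53679621 0.23626198 0.068     ] 13.038370845214988 -74.25311389990408
[ 0.53282443 -0.30218003  0.095     ]
[ 0.53538425 -0.29341811  0.131     ] -26.55396984673138
```

Request:
arm_command --targets '[[[0,0,0.12,2,2,4,0.45],[0,0,0.24,5,5,6,0.45],[0,0,0.36,8,8,6,0.45],[0,0,0.48,11,11,6,0.45],[0,0,0.6,14,14,6,0.45],[0,0,0.72,16,16,6,0.45],[0,0,0.84,18,18,6,0.45],[0,0,0.96,20,20,6,0.45]]]'

```text
clock: 0.77
tool_pos: [0.3797, -0.4491, 0.2864]
orientation: [180.0, 0.0, -109.2]
force: [-0.8, -0.2, 0.3]
opening: 0.0419
```

Request:
arm_command --targets '[[[0,0,0.12,2,2,0,0.45],[0,0,0.24,4,4,0,0.45],[0,0,0.36,6,6,0,0.45],[0,0,0.48,8,8,0,0.45],[0,0,0.6,10,10,0,0.45],[0,0,0.72,12,12,0,0.45],[0,0,0.84,14,14,0,0.45],[0,0,0.96,14,15,0,0.45]]]'

```text
clock: 1.43
tool_pos: [0.5211, -0.2988, 0.2854]
orientation: [180.0, 0.1, -54.2]
force: [-0.4, -0.0, 0.8]
opening: 0.0393
```

Request:
arm_command --targets '[[[0,0,0.12,0,0,0,0.45],[0,0,0.24,0,0,0,0.45],[0,0,0.36,0,0,0,0.45],[0,0,0.48,0,0,0,0.45],[0,0,0.5,0,0,0,0.45],[0,0,0.5,0,0,0,0.45],[0,0,0.5,0,0,0,0.45]]]'

```text
clock: 2.02
tool_pos: [0.5185, -0.3009, 0.2863]
orientation: [180.0, 0.0, -26.2]
force: [-0.5, -0.1, -0.3]
opening: 0.0398
```

Run:
```python
from h import *
m=ctrl.camera_model("wrist"); a=ctrl.snapshot("wrist"); cv2.imwrite("pics/w1.png",a)
import pickle; pickle.dump(m,open("w1.pkl","wb"))
print(ctrl.get_obs()["tool_pos"],m["xyz"],m["rotation"],proj(m,[.533,-.296,.113]))
cv2.imwrite("pics/w1b.png",cv2.resize(a,(800,600),interpolation=cv2.INTER_CUBIC))
```

```text
[ 0.51848413 -0.30095602  0.28639535] [ 0.59393722 -0.33805148  0.44453809] [-1.80035639e+01 -8.54034008e-03 -1.16237343e+02] [242.18084226 158.89494429]
```

View pics/w1b.png

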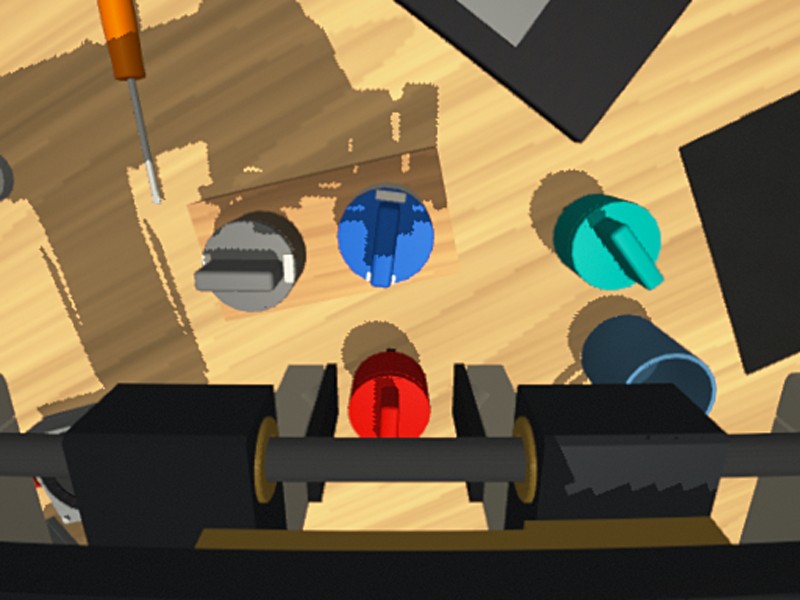

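The blue cap is centred near (386,235). Its fin is nearly in line with the tool x axis, with the grey cap to its left at (250,262). I'll enlarge it.

Run:
```python
from h import *
a=cv2.imread("pics/w1.png")[110:195,205:290]
cv2.imwrite("pics/w1c.png",cv2.resize(a,(595,595),interpolation=cv2.INTER_CUBIC))
```

```text
(no output)
```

View pics/w1c.png

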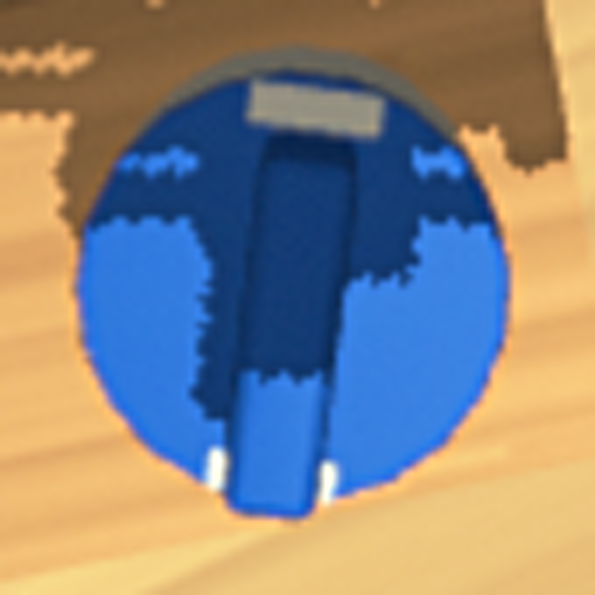

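Run:
```python
from h import *
import pickle
m=pickle.load(open("w1.pkl","rb"))
F=lambda u,v,z:at(m,205+u/7,110+v/7,z)
a,b=F(311,160,.131),F(271,508,.131); print((a+b)/2,np.linalg.norm(a-b),np.degrees(np.arctan2(*(a-b)[1::-1])))
print("cap",F(295,285,.095), np.linalg.norm(F(80,285,.095)-F(510,285,.095)))
a,b=F(315,108,.095),F(271,478,.095);print((a+b)/2,np.degrees(np.arctan2(*(a-b)[1::-1])))
# side edges
a,b=F(267,165,.131),F(228,500,.131);print(np.degrees(np.arctan2(*(a-b)[1::-1])))
```

```text
[ 0.53498796 -0.30234846  0.131     ] 0.04987984909609305 -32.98551518693974
cap [ 0.53537995 -0.30260168  0.095     ] 0.06648912445591611
[ 0.53381467 -0.30137927  0.095     ] -33.223545375969735
-33.389457800327634
```

Request:
arm_command --targets '[[[0,0,-0.12,1.6,-0.1,0,0.45],[0,0,-0.12,1.6,-0.1,-3,0.45],[0,0,-0.12,1.6,-0.1,-6.5,0.45],[0,0,-0.12,1.6,-0.1,-10,0.45],[0,0,-0.12,1.6,-0.1,-13.5,0.45],[0,0,-0.12,1.6,-0.1,-16,0.45],[0,0,-0.12,1.6,-0.1,-18,0.45],[0,0,-0.12,1.6,-0.1,-18.7,0.45]]]'

```text
clock: 2.73
tool_pos: [0.5326, -0.3014, 0.096]
orientation: [179.9, 0.3, -33.0]
force: [-0.5, 1.2, 0.5]
opening: 0.0392
```

Request:
arm_command --targets '[[[0,0,0,0,0,0,0.45],[0,0,0,0,0,0,0.3],[0,0,0,0,0,0,0.22],[0,0,0,0,0,0,0.22]]]'

```text
clock: 3.07
tool_pos: [0.5356, -0.3022, 0.1013]
orientation: [-180.0, -0.2, -32.9]
force: [0.9, -0.0, 0.6]
opening: 0.0252
```

Request:
arm_command --targets '[[[0,0,0,0,0,0,0.17],[0,0,0,0,0,0,0.1],[0,0,0,0,0,0,0],[0,0,0,0,0,0,0],[0,0,0,0,0,0,0]]]'

```text
clock: 3.48
tool_pos: [0.5351, -0.302, 0.1006]
orientation: [-180.0, -0.1, -32.9]
force: [0.1, 2.5, 6.4]
opening: 0.0143
```

Request:
arm_command --targets '[[[0,0,0,0,0,0.5,0],[0,0,0,0,0,1.5,0],[0,0,0,0,0,3,0],[0,0,0,0,0,5,0],[0,0,0,0,0,7,0],[0,0,0,0,0,9,0],[0,0,0,0,0,10,0],[0,0,0,0,0,10,0]]]'

```text
clock: 4.15
tool_pos: [0.5357, -0.3024, 0.2025]
orientation: [-179.9, -0.2, -32.9]
force: [-1.2, -0.1, -3.3]
opening: 0.014
```

Request:
arm_command --targets '[[[0,0,0,0,0,2,0],[0,0,0,0,1,4,0],[0,0,0.05,-1,4,4,0],[0,0,0.1,-2,7.5,4,0],[0,0,0.2,-3,11,4,0],[0,0,0.3,-4,14.5,4,0],[0,0,0.4,-5,18,4,0],[0,0,0.5,-6,21.5,4,0]]]'

```text
clock: 4.82
tool_pos: [0.473, -0.0856, 0.2382]
orientation: [-180.0, 0.1, -4.0]
force: [0.6, 0.9, -2.4]
opening: 0.0136
```

Request:
arm_command --targets '[[[0,0,0.1,0,3.5,0,0],[0,0,0.2,-0.5,7,0,0],[0,0,0.25,-1,10.5,0,0],[0,0,0.3,-1.5,14,0,0],[0,0,0.3,-2,17.5,0,0],[0,0,0.3,-2,21,0,0],[0,0,0.3,-2,24.5,0,0],[0,0,0.3,-2,27.5,0,0]]]'

```text
clock: 5.48
tool_pos: [0.4535, 0.1899, 0.2385]
orientation: [180.0, 0.1, 13.0]
force: [0.8, -0.4, -2.3]
opening: 0.0134
```

Request:
arm_command --targets '[[[0,0,0,0,2,0,0],[0,0,0,0,3,0,0],[0,0,0,0,3,0,0],[0,0,0,0,3,0,0],[0,0,0,0,3,0,0]]]'

```text
clock: 5.9
tool_pos: [0.4542, 0.2171, 0.2389]
orientation: [180.0, 0.1, 12.9]
force: [0.0, -0.1, -2.8]
opening: 0.0139
```

Run:
```python
from h import *
m=ctrl.camera_model("wrist"); a=ctrl.snapshot("wrist"); cv2.imwrite("pics/w2.png",a)
import pickle; pickle.dump(m,open("w2.pkl","wb"))
o=ctrl.get_obs();print(o["tool_pos"],o["orientation"],m["xyz"],proj(m,[.537,.236,.068]))
u,v=proj(m,[.537,.236,.068]).astype(int); print(u,v)
u=max(70,min(512-70,u));v=max(50,min(384-50,v))
x0,y0=u-70,v-50; print(x0,y0)
c=cv2.resize(a[y0:y0+100,x0:x0+140],(700,500),interpolation=cv2.INTER_CUBIC)
cv2.imwrite("pics/w2c.png",c)
```

```text
[0.45434514 0.21699995 0.23914664] [1.79974403e+02 4.77118397e-02 1.29121397e+01] [0.53628651 0.23609316 0.39701117] [252.72234038  83.90859444]
252 83
182 33
```

View pics/w2c.png

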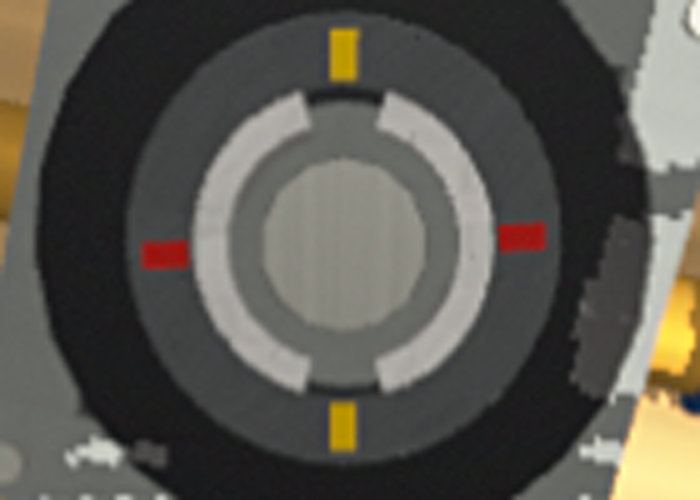

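Yellow marks are at crop (344,55) and (343,428), red ones at (166,255) and (522,237).

Run:
```python
from h import *
import pickle
m=pickle.load(open("w2.pkl","rb"))
for z in(.064,.068,.072):
  F=lambda u,v:at(m,182+u/5,33+v/5,z)
  a,b,c,d=F(344,55),F(343,428),F(166,255),F(522,237)
  print(z,(a+b)/2,(c+d)/2,np.degrees(np.arctan2(*(a-b)[1::-1])),np.degrees(np.arctan2(*(d-c)[1::-1]))+87.09)
```

```text
0.064 [0.53800678 0.23824898 0.064     ] [0.53819968 0.23824136 0.064     ] 12.658587043788149 12.770459821770686
0.068 [0.53798611 0.23822309 0.068     ] [0.5381767  0.23821555 0.068     ] 12.658587043788131 12.770459821770615
0.072 [0.53796545 0.23819719 0.072     ] [0.53815372 0.23818975 0.072     ] 12.658587043788133 12.770459821770615
```

Request:
arm_command --targets '[[[0,0,0,3,0.7,0,0],[0,0,0,6,1.4,0,0],[0,0,0,8.3,2.1,0,0],[0,0,0,8.3,2.1,-2,0],[0,0,0,8.3,2.1,-4,0],[0,0,0,8.3,2.1,-6,0],[0,0,0,8.3,2.1,-7.4,0],[0,0,0,8.3,2.1,-7.4,0]]]'

```text
clock: 6.62
tool_pos: [0.536, 0.2367, 0.1621]
orientation: [179.9, 0.3, 12.8]
force: [-0.5, 0.1, -2.9]
opening: 0.0141
```

Request:
arm_command --targets '[[[0,0,0,0,0,-0.2,0],[0,0,0,0,0,-0.4,0],[0,0,0,0,0,-0.6,0],[0,0,0,0,0,-0.8,0],[0,0,0,0,0,-1.0,0],[0,0,0,0,0,-1.2,0],[0,0,0,0,0,-1.4,0],[0,0,0,0,0,-1.5,0]]]'

```text
clock: 7.28
tool_pos: [0.5375, 0.2391, 0.1503]
orientation: [180.0, 0.0, 13.0]
force: [0.2, -0.6, -2.2]
opening: 0.0137
```

Request:
arm_command --targets '[[[0,0,0,0,0,-0.1,0],[0,0,0,0,0,-0.2,0],[0,0,0,0,0,-0.3,0],[0,0,0,0,0,-0.4,0],[0,0,0,0,0,-0.4,0]]]'

```text
clock: 7.7
tool_pos: [0.5375, 0.239, 0.1463]
orientation: [180.0, 0.0, 13.0]
force: [-0.8, 0.3, -3.2]
opening: 0.0137
```

Request:
arm_command --targets '[[[0,0,0,0,0,-0.1,0],[0,0,0,0,0,-0.2,0],[0,0,0,0,0,-0.3,0],[0,0,0,0,0,-0.3,0]]]'

```text
clock: 8.03
tool_pos: [0.5375, 0.239, 0.1433]
orientation: [180.0, 0.0, 13.0]
force: [-0.5, -1.0, -2.0]
opening: 0.0141
```

Request:
arm_command --targets '[[[0,0,0,0,0,-0.1,0],[0,0,0,0,0,-0.2,0],[0,0,0,0,0,-0.2,0]]]'

```text
clock: 8.28
tool_pos: [0.5376, 0.2391, 0.1414]
orientation: [180.0, -0.0, 13.0]
force: [0.8, 0.5, -3.0]
opening: 0.0135
```

Request:
arm_command --targets '[[[0,0,0,0,0,-0.1,0],[0,0,0,0,0,-0.2,0],[0,0,0,0,0,-0.2,0]]]'

```text
clock: 8.53
tool_pos: [0.5376, 0.2391, 0.1394]
orientation: [180.0, -0.0, 13.0]
force: [0.1, -0.6, -2.2]
opening: 0.0136
```

Request:
arm_command --targets '[[[0,0,0,0,0,-0.1,0],[0,0,0,0,0,-0.2,0],[0,0,0,0,0,-0.2,0]]]'

```text
clock: 8.78
tool_pos: [0.5377, 0.2391, 0.1374]
orientation: [-180.0, -0.0, 13.0]
force: [1.4, -0.0, -2.9]
opening: 0.0139
```

Request:
arm_command --targets '[[[0,0,0,0,0,-0.1,0],[0,0,0,0,0,-0.1,0],[0,0,0,0,0,-0.1,0]]]'

```text
clock: 9.03
tool_pos: [0.5376, 0.2391, 0.1365]
orientation: [-180.0, -0.0, 13.0]
force: [0.8, 1.0, -2.6]
opening: 0.0137
```

Request:
arm_command --targets '[[[0,0,0,0,0,-0.1,0],[0,0,0,0,0,-0.1,0],[0,0,0,0,0,-0.1,0]]]'

```text
clock: 9.28
tool_pos: [0.5378, 0.2392, 0.1361]
orientation: [-180.0, -0.0, 13.0]
force: [-0.2, -1.2, 3.1]
opening: 0.0137
```

Request:
arm_command --targets '[[[0,0,0,0,0,-0.1,0],[0,0,0,0,0,-0.1,0],[0,0,0,0,0,-0.1,0]]]'

```text
clock: 9.53
tool_pos: [0.5378, 0.2392, 0.135]
orientation: [-180.0, -0.0, 13.0]
force: [-0.6, -0.4, 3.9]
opening: 0.0137
```

Request:
arm_command --targets '[[[0,0,0,0,0,-0.15,0],[0,0,0,0,0,-0.3,0],[0,0,0,0,0,-0.45,0],[0,0,0,0,0,-0.6,0],[0,0,0,0,0,-0.6,0]]]'

```text
clock: 9.95
tool_pos: [0.5379, 0.2392, 0.1293]
orientation: [-180.0, -0.1, 13.0]
force: [-2.3, -0.4, 9.0]
opening: 0.0136
```

Request:
arm_command --targets '[[[0,0,0,0,0,-0.1,0],[0,0,0,0,0,-0.2,0],[0,0,0,0,0,-0.3,0],[0,0,0,0,0,-0.4,0],[0,0,0,0,0,-0.5,0],[0,0,0,0,0,-0.5,0]]]'

```text
clock: 10.45
tool_pos: [0.5381, 0.2392, 0.125]
orientation: [-180.0, -0.1, 13.0]
force: [-2.7, -1.2, 14.0]
opening: 0.0138
```

Request:
arm_command --targets '[[[0,0,0,-0.05,0,-0.1,0],[0,0,0,-0.05,0,-0.15,0],[0,0,0,-0.05,0,-0.15,0],[0,0,-0.04,-0.05,0,-0.15,0],[0,0,-0.08,-0.05,0,-0.15,0],[0,0,-0.12,-0.05,0,-0.15,0],[0,0,-0.16,-0.05,0,-0.15,0],[0,0,-0.16,-0.05,0,-0.15,0]]]'

```text
clock: 11.12
tool_pos: [0.5384, 0.2396, 0.1242]
orientation: [-179.9, -0.2, 3.7]
force: [-1.1, -1.7, 14.7]
opening: 0.0136
```

```bash
python3 -c "
from h import *
o=ctrl.get_obs();print(o['force'],o['moment'],o['orientation'])"
```

```text
[-1.05251554 -1.69384288 14.70500194] [-0.63004159  0.93416386  0.01850598] [-179.94465468   -0.18776331    3.7057282 ]
```

Request:
arm_command --targets '[[[0,0,-0.06,0,0,0,0],[0,0,-0.12,0,0,0,0],[0,0,-0.18,0,0,0,0],[0,0,-0.24,0,0,0,0],[0,0,-0.3,0,0,0,0],[0,0,-0.36,0,0,0,0],[0,0,-0.42,0,0,0,0],[0,0,-0.48,0,0,0,0]]]'

```text
clock: 11.78
tool_pos: [0.539, 0.2399, 0.1244]
orientation: [-179.8, -0.2, -23.8]
force: [-0.8, -1.4, 13.9]
opening: 0.0141
```

Request:
arm_command --targets '[[[0,0,-0.06,0,0,0,0],[0,0,-0.12,0,0,0,0],[0,0,-0.18,0,0,0,0],[0,0,-0.24,0,0,0,0],[0,0,-0.3,0,0,0,0],[0,0,-0.36,0,0,0,0],[0,0,-0.42,0,0,0,0],[0,0,-0.48,0,0,0,0]]]'

```text
clock: 12.45
tool_pos: [0.5391, 0.24, 0.1245]
orientation: [-179.7, -0.1, -51.3]
force: [-0.4, -1.0, 14.5]
opening: 0.0137
```

```bash
python3 -c "
from h import *
o=ctrl.get_obs();print(o['force'],o['moment'],o['orientation'],o['tool_pos'])"
```

```text
[-0.39109658 -1.02396851 14.53878095] [-0.47273318  0.16250312  0.09257652] [-1.79728259e+02 -7.65186059e-02 -5.13092072e+01] [0.53908987 0.2400095  0.12450596]
```

Request:
arm_command --targets '[[[0,0,-0.06,0,0,0,0],[0,0,-0.12,0,0,0,0],[0,0,-0.18,0,0,0,0],[0,0,-0.24,0,0,0,0],[0,0,-0.3,0,0,0,0],[0,0,-0.36,0,0,0,0],[0,0,-0.4,0,0,0,0],[0,0,-0.4,0,0,0,0]]]'

```text
clock: 13.12
tool_pos: [0.539, 0.2399, 0.1245]
orientation: [-179.7, 0.0, -74.2]
force: [1.0, -0.8, 14.4]
opening: 0.0136
```

```bash
python3 -c "
from h import *
o=ctrl.get_obs();print(o['force'],o['moment'],o['orientation'],o['tool_pos'])"
```

```text
[ 1.01484439 -0.77643288 14.432961  ] [-0.47629689  0.26168569 -0.01705116] [-1.79732057e+02  2.94062993e-02 -7.42129898e+01] [0.53900275 0.23987392 0.12447582]
```

Request:
arm_command --targets '[[[0,0,0,0,0,0.1,0],[0,0,0,0,0,0.2,0],[0,0,0,0,0,0.3,0],[0,0,0,0,0,0.4,0],[0,0,0,0,0,0.4,0]]]'

```text
clock: 13.53
tool_pos: [0.5389, 0.2399, 0.1282]
orientation: [-179.7, 0.0, -74.1]
force: [1.2, -0.8, 11.5]
opening: 0.0142
```

Request:
arm_command --targets '[[[0,0,0,0,0,0.05,0],[0,0,0,0,0,0.1,0],[0,0,0,0,0,0.1,0]]]'

```text
clock: 13.78
tool_pos: [0.5389, 0.2399, 0.1289]
orientation: [-179.8, 0.0, -74.1]
force: [1.5, -0.6, 10.1]
opening: 0.014
```

Request:
arm_command --targets '[[[0,0,0,0,0,0.05,0],[0,0,0,0,0,0.05,0],[0,0,0,0,0,0.05,0]]]'

```text
clock: 14.03
tool_pos: [0.5389, 0.2398, 0.1292]
orientation: [-179.8, 0.0, -74.1]
force: [2.0, -0.4, 9.7]
opening: 0.0136
```

Request:
arm_command --targets '[[[0,0,0,0,0,0.05,0],[0,0,0,0,0,0.05,0],[0,0,0,0,0,0.05,0]]]'

```text
clock: 14.28
tool_pos: [0.5388, 0.2398, 0.1293]
orientation: [-179.8, 0.0, -74.1]
force: [3.8, -0.4, 7.1]
opening: 0.0139
```

Request:
arm_command --targets '[[[0,0,0,0,0,0.05,0],[0,0,0,0,0,0.1,0],[0,0,0,0,0,0.1,0],[0,0,0,0,0,0.1,0]]]'

```text
clock: 14.62
tool_pos: [0.5386, 0.2398, 0.1294]
orientation: [-179.8, 0.0, -74.1]
force: [6.0, 0.1, 1.2]
opening: 0.0136
```

Request:
arm_command --targets '[[[0,0,0,0,0,0,0.15],[0,0,0,0,0,0,0.2],[0,0,0,0,0,0,0.3],[0,0,0,0,0,0,0.45],[0,0,0,0,0,0,0.45],[0,0,0,0,0,0,0.45]]]'

```text
clock: 15.12
tool_pos: [0.5365, 0.2388, 0.1285]
orientation: [179.9, -0.0, -74.1]
force: [0.3, -0.2, 0.7]
opening: 0.0368
```

```bash
python3 -c "
from h import *
o=ctrl.get_obs();print(o['force'],o['moment'],o['orientation'],o['tool_pos'],o['opening'])"
```

```text
[ 0.33382691 -0.18590794  0.70059515] [ 0.05005309  0.15199218 -0.02588447] [ 1.79920657e+02 -1.70441274e-02 -7.41352616e+01] [0.53645219 0.23879485 0.12854398] 0.036847222104861646
```

Request:
arm_command --targets '[[[0,0,0,0,0,1,0.45],[0,0,0,0,0,3,0.45],[0,0,0,0,0,5,0.45],[0,0,0,0,0,8,0.45],[0,0,0,-1,3,11,0.45],[0,0,0,-2,6,14,0.45],[0,0,0,-2,7,16,0.45],[0,0,0,-2,7,16,0.45]]]'

```text
clock: 15.78
tool_pos: [0.5184, 0.3124, 0.2954]
orientation: [-179.5, 0.2, -74.0]
force: [1.1, -0.5, 0.9]
opening: 0.0396
```

Request:
arm_command --targets '[[[0,0,0,0,0,0,0.45],[0,0,0,0,0,0,0.45],[0,0,0,0,0,0,0.45]]]'

```text
clock: 16.03
tool_pos: [0.5166, 0.3082, 0.2882]
orientation: [179.9, -0.0, -74.2]
force: [0.4, 0.0, 0.1]
opening: 0.0394
```

Run:
```python
from h import *
m=ctrl.camera_model("wrist"); a=ctrl.snapshot("wrist"); b=ctrl.snapshot("scene"); cv2.imwrite("pics/w3.png",a)
import pickle; pickle.dump(m,open("w3.pkl","wb"))
u,v=proj(m,[.538,.238,.1]).astype(int); x0=min(max(u-64,0),384);y0=min(max(v-64,0),256);print(x0,y0)
x1,y1=proj("scene",[.538,.238,.08]).astype(int)
k=np.hstack([cv2.resize(a[y0:y0+128,x0:x0+128],(400,400),interpolation=cv2.INTER_CUBIC),cv2.resize(b[y1-50:y1+50,x1-50:x1+50],(400,400),interpolation=cv2.INTER_CUBIC)])
cv2.imwrite("pics/w3c.png",k)
```

```text
186 32
```

View pics/w3c.png

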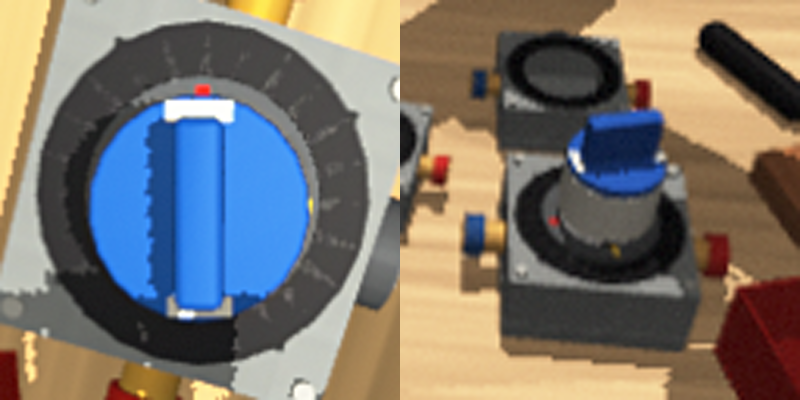

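The cartridge stands upright in the port, with its fin at crop (200,210) lined up with the red mark at (202,90). The gripper is clear, so I'm handing in.

```bash
python3 -c "
from h import *
print(ctrl.close_job())"
```

```text
the job is handed in; nothing more can be done
None
```

The new cartridge is locked in the grey unit's port, and I handed the job in at about 16 s.

**What I did:** I took the cartridge from the rack by its fin and lined it up with the yellow marks. I lowered it until I felt the spring plate and pushed it in about 12 mm further. Then I turned it 87° (1.52 rad) clockwise, eased off, opened the gripper and backed away.

**Last checks:**
- **Locking:** while easing off, the upward force fell from about 10 N to about 1 N with almost no movement. It stopped at 7 mm of spring travel, the locked depth. The forces I read along the way stayed under 15 N.
- **Final pictures:** the cartridge stands upright with its fin in line with the red mark, and the gripper is clear of it.
- **Disagreements:** the top and wrist cameras differed by about 2 mm on the port centre. The tool sprang back about 2 mm sideways on release, so there was a light side load of about 6 N beforehand.
- **Not checked:** I took no final picture of the used cartridge and the other things on the bench. I saw no sign of contact with them.

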